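# Seat the setting block in a squareness gauge and hold it for zeroing

### The arm

A 7-joint arm with a two-finger parallel gripper is mounted at the origin on a cart in front of the work surface, level with it; the furniture and walls round the work are solid. World frame = base frame: x ahead of the robot, y to its left, z up, the work surface at z = 0. Lengths are in m, angles in rad, forces in N, time in s.
With the tool pointing down it reaches from about 0.35 to 0.9 m from the base axis. Payload 8.1 kg.
Tool frame: the origin (TCP) lies midway between the tips of the shut fingers; the grasp point (between the pads) lies 19 mm behind it (ctrl.hold_point_z is the distance from the TCP to the grasp point, in m); x points along the fingers, y is the direction in which the jaws open and shut, and the axes are right-handed (so a half turn about x gives the same grasp; the last joint's range is limited). The gripper opens to 92 mm and grips with 3 to 60 N. Pads are 19 mm wide; open, the fingers measure 130 mm over their backs; the gripper's body (75 mm by 190 mm) begins 47 mm behind the grasp point.
Start: joints at [1.126, 0.434, 0.025, 1.573, -0.012, 1.134, -0.075], TCP at [0.209, -0.589, 0.227] pointing down, gripper open.
Joint ranges: [-2.62, 2.62], [-0.44, 2.09], [-1.27, 1.32], [0.08, 2.57], [-1.32, 4.46], [0.12, 2], [-2.74, 2.74]. Speed limits (rad/s): [2.22, 2.22, 3.01, 3.01, 3.14, 3.14, 3.14].

### API

Orientations are given as a unit quaternion [w, x, y, z].
In Python, from bench import ctrl, capture, silhouettes gives the robot as it stands. The module is installed in compiled form; this text tells all that it offers. Calls block until the motion is done:
- ctrl.move_pose(position, orientation): joint-space move of the TCP to a pose.
- ctrl.movel(position, max_speed=0.15, orientation=None, stop_force=None): straight line of the TCP; orientation=None keeps the orientation; max_speed is the mean speed in m/s. With stop_force (N) it stops when the force on the tool has changed by that much, and returns True; else False.
- ctrl.movej(angles): joint-space move.
- ctrl.grip(opening, effort=None): finger opening in m; effort is the grip in N (None keeps the last); returns when the fingers have stopped.
- ctrl.pause(seconds).
- ctrl.ik(position, orientation): joint angles nearest the present ones, or None.
- capture(name): name is "side" or "top"; returns a dict with "frame" (400x640x3 uint8, red, green, blue), "fovy" (degrees; the focal length in pixels is half the picture's height over the tangent of half this angle, whatever the lens; pixels are square), "cx", "cy" (the principal point, pixels), "rvec" (rotation vector, rad) and "tvec" (3), from world to camera coordinates, as OpenCV has them. Camera axes: x right, y down, z forward; pixel columns grow to the right and rows downward; lengths in m; the calibration is good to about 2 mm. A picture is of the moment at which its call begins. There is no depth.
A pose or a line that the arm cannot do raises ctrl.IKError and nothing moves.
- ctrl.hand_in(): hands the job in, once; it reports no verdict.
Trained networks look in the newest picture that a camera, given by its name, has taken for a name from the list of things; names that differ only in an ending like _2 or _b are one class to them, and where a whole thing is asked for, a point or a joint stands for the part that bears it (a point fixed in the world has none). Each returns a list of dicts, best first, with "confidence" (0 to 1); they miss things now and then, are a little off and sometimes report something else, mostly with a low value. They report only what shows in the picture. A call takes as long as a camera call.
- silhouettes(camera, thing): "mask" (400x640 bool, what is visible of it) and "extent" ([left, top, width, height] in pixels, round what is visible of it).
Readings, each from a call of its own:
- ctrl.read_clock(): time.
- ctrl.read_joint_pos(): joint angles.
- ctrl.read_qd(): joint speeds.
- ctrl.read_joint_torque(): joint torques, N m.
- ctrl.read_ee_pos(): TCP position.
- ctrl.read_tcp_rot(): TCP orientation.
- ctrl.read_contact_force(): force on the tool from outside, world axes, zero at the start.
- ctrl.read_ft_torque(): the same for the moment, N m.
- ctrl.read_gripper_width(): finger opening in m.
Only numpy, scipy, OpenCV 4.12 (cv2) and the standard library are available. Lean on these libraries where they do the work, as an engineer would, in place of code of your own. Each camera call takes 0.05 s, during which the arm holds its last target. There are 200 camera calls.

### The job

The squareness gauge has to be zeroed on its setting block. Take the plain full block (no step, no slot) out of the compartment tray, leaving the other two blocks in their compartments, put it down flat on the gauge's plate and press it gently into the corner, one long side firmly against the back rail and one end firmly against the end stop, so that the sprung plunger is pushed in. Finish while still gripping it and pressing it against both, because the plunger pushes it off again if it is let go; do not touch the dial or disturb anything else.

Things in the scene. Friction and masses are not known exactly. Their poses are not given: they have to be found in the camera images.
- master_mid (a point): centre (half-way up) of the setting block: a plain aluminium cuboid, 40 mm (its x) by 70 mm (its y) by 50 mm high (z), about 0.37 kg, no step or slot; it stands upright in one of the three compartments of the tray, its long side roughly along the tray's length. Grip it across the 40 mm near its top.
- stepped_mid (a point): half-way up (25 mm above the underside) an aluminium block of the same outer size (40 x 70 x 50 mm) with about half of its length cut down to 26 mm; stays in its compartment
- slotted_mid (a point): half-way up (25 mm above the underside) an aluminium block of the same outer size (40 x 70 x 50 mm) with a 22 mm wide, 20 mm deep slot across the middle of its top; stays in its compartment
- tray: open wooden tray, 86 (x) by 270 (y) by 24 mm high, walls and floor 5 mm thick, standing on a 55 mm high plywood riser that covers the middle of the bench (305 x 708 mm); three compartments side by side along y, one block in each (which is where varies); origin at the centre of its underside; it does not move
- gauge: squareness gauge, standing fast on the same riser: dark steel plate 150 (x) by 230 mm (y), its top 12 mm above the riser (67 mm above the bench); origin at the centre of its underside. The back rail (along y) stands at its +x side, the end stop and the dial towards -y. Its faces are ground and oiled: the block slides on plate, rail and stop with little friction (about 0.2).
- rail: steel back rail, 18 mm wide, 18 mm high above the plate, 125 mm long; its ground face looks to the gauge's -x, and the origin lies at the foot of that face, half-way along it. The rail lies 22 mm (centre) towards the gauge's +y
- stop: steel end stop, 21 mm wide (x), 18 mm high above the plate, standing close to the rail; its ground face looks to the gauge's +y; origin at the foot of the middle of that face
- corner (a point): the point on the plate's top where the planes of the rail's face and the stop's face cross; axes as the gauge's. A block fully home has its long side in the plane x = 0, its end in the plane y = 0 and its underside at z = 0 of this frame and so its centre at x = -20, y = +35, z = +25 mm
- plunger (a joint): the dial's sprung plunger, a 6 mm ball tip that stands 6 mm proud of the stop's face, 30 mm in front of the rail's face and 14 mm above the plate; reads 0 m when free, grows as it is pushed towards the gauge's -y, 0.006 when a block's end is fully home; spring 1.2 N free, 3 N at home
- dial: dial gauge lying face up on the plate, a 57 mm round case centred at x = 15, y = -82 mm of the gauge, highest point 40 mm above the riser, with a clamp bracket (26 mm high) between it and the end stop; delicate, not to be touched; its origin is the gauge's origin
- hex_set: fold-out hex key set lying on the riser in front of the gauge, 26 x 85 x 22 mm; bystander
- felt_marker: felt marker lying on the riser in front of the tray, 132 mm long; bystander
- oil_bottle: small bottle standing on the bench behind the riser, 38 mm across, 101 mm high; bystander
- tin: round flat tin to the right of the gauge, 66 mm across, 25 mm high; bystander

How it is judged:
By the outcome, as a careful person would: the job done as asked, in the order asked, and still so for the second after the job is handed in, while the arm keeps its last pose, push and grip.
It also fails if it takes over 58 s, if anything falls off the work surface, if the arm or the gripper's body presses on something with over 40 N, if the wrist force passes 120 N, or if a joint passes its speed limit or range.

## Working session

There is one attempt and no reset: what is moved stays moved. The work goes in short steps, each a Python script; the robot and the scene stay as the last script left them, time stands still between calls to the robot, and variables do not carry over. Pictures are saved under pics/ and viewed, on a budget of 10 in all, crops included, one or two more only if the job needs it, and the job is handed in when it is done.

```bash
mkdir -p pics; python3 - <<'E'
from bench import ctrl,capture,silhouettes
import cv2,pickle
d={}
for n in("side","top"):
    c=capture(n); cv2.imwrite(f"pics/{n}0.png",c["frame"][:,:,::-1]); print(n,{k:c[k] for k in c if k!="frame"})
    d[n]=c
    for t in("master_mid","stepped_mid","slotted_mid","tray","gauge","rail","stop","plunger"):
        r=silhouettes(n,t); d[n,t]=r
        print(t,[(round(x["confidence"],2),x["extent"]) for x in r[:3]])
pickle.dump(d,open("d.pkl","wb"))
print(ctrl.read_tcp_rot(),ctrl.read_clock(),ctrl.hold_point_z)
E
```

```text
side {'fovy': 57.51169585270148, 'cx': 320.16172065613677, 'cy': 199.44363230848685, 'rvec': array([ 2.59262459, -0.09890226,  0.040536  ]), 'tvec': array([-0.54953397, -0.02851442,  1.20359791])}
master_mid [(0.8, [321.5, 135.0, 17.0, 25.5])]
stepped_mid [(0.73, [308.9, 121.1, 23.6, 18.1])]
slotted_mid [(0.62, [300.5, 99.4, 18.1, 23.1])]
tray [(0.95, [298.4, 101.9, 46.2, 68.2]), (0.19, [320.2, 133.4, 18.9, 29.6])]
gauge [(0.97, [280.9, 195.5, 57.1, 78.4])]
rail [(0.77, [324.5, 204.3, 8.9, 40.2]), (0.17, [296.1, 313.2, 22.9, 32.3])]
stop [(0.5, [318.0, 238.0, 4.0, 14.6])]
plunger []
top {'fovy': 55.552124312780535, 'cx': 320.8605227870847, 'cy': 198.5144686569609, 'rvec': array([ 2.18445454, -2.13035957,  0.12179773]), 'tvec': array([-0.12423921,  0.56515946,  1.06868079])}
master_mid [(0.65, [244.0, 181.2, 28.5, 20.7]), (0.62, [334.4, 248.5, 32.6, 7.1])]
stepped_mid [(0.63, [214.3, 187.6, 25.9, 18.8]), (0.36, [244.5, 178.4, 26.4, 25.1])]
slotted_mid [(0.89, [177.1, 197.9, 32.7, 17.3])]
tray [(0.73, [175.5, 173.5, 101.0, 47.3]), (0.64, [314.0, 194.0, 91.6, 59.2])]
gauge [(0.55, [315.0, 191.9, 90.3, 62.6])]
rail [(0.68, [335.3, 197.6, 42.1, 9.1]), (0.22, [316.1, 192.0, 87.8, 64.6])]
stop [(0.4, [369.1, 204.3, 12.8, 13.1]), (0.17, [213.7, 187.4, 26.4, 19.1])]
plunger []
[-0.12024936 -0.69680979 -0.12021081  0.696811  ] 0.9 0.0188
```

```bash
python3 - <<'E'
import cv2
t=cv2.imread("pics/top0.png")[150:290,150:430]; cv2.imwrite("pics/topc.png",cv2.resize(t,(784,392),interpolation=cv2.INTER_CUBIC))
t=cv2.imread("pics/side0.png")[80:290,240:380]; cv2.imwrite("pics/sidec.png",cv2.resize(t,(400,600),interpolation=cv2.INTER_CUBIC))
E
```

```text
(no output)
```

View pics/topc.png

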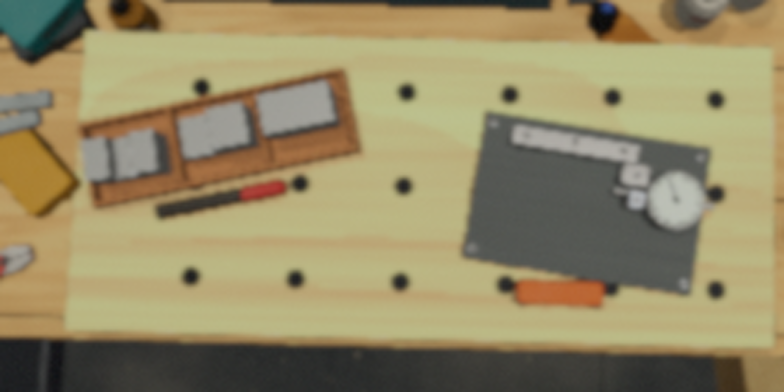

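View pics/sidec.png

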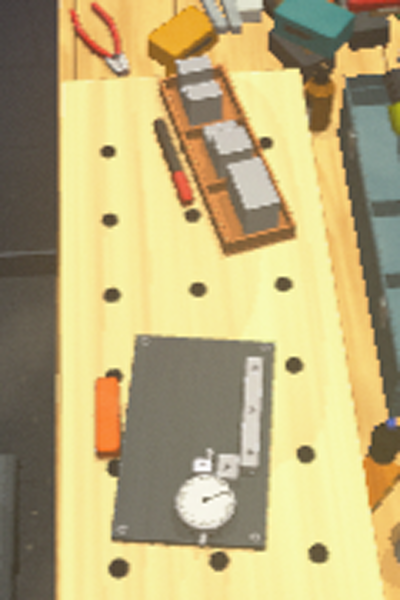

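View pics/top0.png

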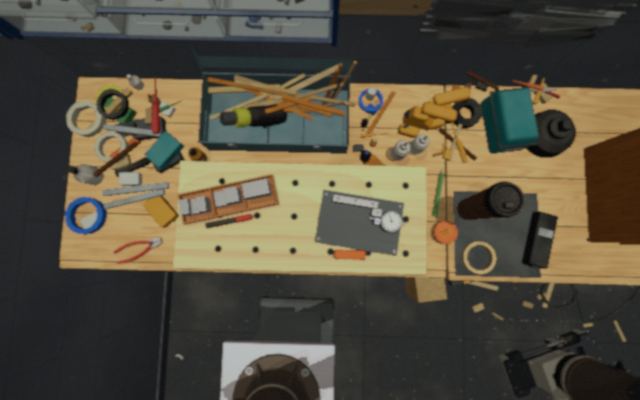

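```bash
cat >h.py <<'E'
import numpy as np,cv2,pickle
d=pickle.load(open("d.pkl","rb"))
def unproj(n,uv,z):
    c=d[n];R=cv2.Rodrigues(c["rvec"])[0];f=200/np.tan(np.radians(c["fovy"]/2))
    o=[]
    for (u,v),zz in zip(np.atleast_2d(uv),np.broadcast_to(z,len(np.atleast_2d(uv)))):
        r=R.T@[(u-c["cx"])/f,(v-c["cy"])/f,1];C=-R.T@c["tvec"]; o.append((C+r*(zz-C[2])/r[2])[:3])
    return np.array(o)
E
python3 - <<'E'
from h import *
np.set_printoptions(precision=4,suppress=True)
T=lambda p:np.array(p)/2.8+150
S=lambda p:np.array(p)/2.857+[240,80]
for n in("top","side"): 
    c=d[n];print(n,-cv2.Rodrigues(c["rvec"])[0].T@c["tvec"])
def L(P):return np.linalg.norm(np.roll(P,-1,0)-P,axis=1)
for nm,P in [("riser",unproj("top",T([(86,30),(773,47),(773,345),(66,329)]),.055)),
 ("gauge top",unproj("top",T([(486,113),(710,149),(690,294),(463,256)]),.067)),
 ("gauge side",unproj("side",S([(136,335),(274,344),(265,549),(112,542)]),.067)),
 ("tray top",unproj("top",T([(80,126),(344,70),(361,152),(96,207)]),.079)),
 ("tray side",unproj("side",S([(160,82),(207,67),(296,235),(226,253)]),.079)),
 ("master top",unproj("top",T([(256,93),(331,80),(339,124),(268,137)]),.110)),
 ("master side",unproj("side",S([(227,163),(263,155),(280,199),(243,209)]),.110)),
 ("rail top face ends",unproj("top",T([(512,142),(637,161)]),.085)),
 ("rail side face ends",unproj("side",S([(247,358),(242,466)]),.085)),
 ("holes top",unproj("top",T([(407,92),(510,95),(613,97),(716,99),(191,276),(295,279),(400,282),(716,290)]),.055)),
 ("holes side",unproj("side",S([(283,284),(294,365),(306,454),(318,553),(108,151),(110,219),(112,295),(119,568)]),.055)),
 ]:
    print(nm,P.mean(0),L(P));print(P[:,:2])
E
```

```text
top [ 0.4379 -0.118   1.1275]
side [ 0.4873 -0.6915  1.0178]
riser [ 0.5139 -0.0563  0.055 ] [0.7062 0.3007 0.703  0.3036]
[[ 0.6652  0.2966]
 [ 0.6647 -0.4097]
 [ 0.364  -0.4075]
 [ 0.3616  0.2955]]
gauge top [ 0.5    -0.2202  0.067 ] [0.2274 0.1457 0.227  0.1449]
[[ 0.5874 -0.1173]
 [ 0.5566 -0.3426]
 [ 0.4122 -0.3229]
 [ 0.4438 -0.098 ]]
gauge side [ 0.5005 -0.2246  0.067 ] [0.1482 0.2291 0.1463 0.233 ]
[[ 0.4428 -0.0991]
 [ 0.5893 -0.1211]
 [ 0.5576 -0.3481]
 [ 0.4124 -0.3301]]
tray top [0.5536 0.1458 0.079 ] [0.2682 0.0845 0.2665 0.0829]
[[0.5627 0.2865]
 [0.6257 0.0258]
 [0.5436 0.0056]
 [0.4826 0.2651]]
tray side [0.551  0.1377 0.079 ] [0.064  0.2827 0.0829 0.2748]
[[ 0.4851  0.2613]
 [ 0.5451  0.2833]
 [ 0.6273  0.0128]
 [ 0.5467 -0.0065]]
master top [0.5813 0.0641 0.11  ] [0.0736 0.0439 0.0695 0.0448]
[[0.5954 0.106 ]
 [0.61   0.0338]
 [0.5671 0.0243]
 [0.5528 0.0923]]
master side [0.583  0.0684 0.11  ] [0.0431 0.0668 0.0438 0.0688]
[[0.5556 0.0971]
 [0.5977 0.1062]
 [0.6105 0.0406]
 [0.5681 0.0295]]
rail top face ends [ 0.5488 -0.2054  0.085 ] [0.1244 0.1244]
[[ 0.5566 -0.1437]
 [ 0.5409 -0.2671]]
rail side face ends [ 0.5498 -0.2077  0.085 ] [0.1227 0.1227]
[[ 0.5576 -0.1468]
 [ 0.542  -0.2685]]
holes top [ 0.5127 -0.1148  0.055 ] [0.1052 0.105  0.1049 0.5593 0.1043 0.1052 0.3155 0.369 ]
[[ 0.6088 -0.0361]
 [ 0.6083 -0.1414]
 [ 0.6088 -0.2464]
 [ 0.6093 -0.3513]
 [ 0.4171  0.1739]
 [ 0.4167  0.0696]
 [ 0.4164 -0.0355]
 [ 0.4166 -0.3511]]
holes side [ 0.5132 -0.1152  0.055 ] [0.1052 0.1048 0.1051 0.5599 0.1047 0.1069 0.3147 0.369 ]
[[ 0.6086 -0.0364]
 [ 0.6092 -0.1416]
 [ 0.6098 -0.2465]
 [ 0.6091 -0.3516]
 [ 0.4168  0.1742]
 [ 0.4172  0.0695]
 [ 0.4173 -0.0374]
 [ 0.4175 -0.3521]]
```

```bash
cat >>h.py <<'E'
from scipy.spatial.transform import Rotation as Ro
def quat(a):
    c,s=np.cos(a),np.sin(a);q=Ro.from_matrix(np.array([[0,c,s],[0,s,-c],[-1,0,0]])).as_quat();return q[[3,0,1,2]]
E
python3 - <<'E'
from h import *
from bench import ctrl,capture
np.set_printoptions(precision=4,suppress=True)
T=lambda p:np.array(p)/2.8+150
S=lambda p:np.array(p)/2.857+[240,80]
print("stop",unproj("top",T([(624,163),(621,184)]),.085)[:,:2],unproj("side",S([(238,453),(220,454)]),.085)[:,:2])
for n in("top","side"):
    m=d[n,"master_mid"][0]["mask"]; v,u=np.nonzero(m); print(n,m.sum(),unproj(n,[(u.mean(),v.mean())],.11))
    m=d[n,"stop"][0]["mask"]; v,u=np.nonzero(m); print(n,m.sum(),unproj(n,[(u.mean(),v.mean())],.085))
q0=ctrl.read_tcp_rot();M=Ro.from_quat(np.r_[q0[1:],q0[0]]).as_matrix();print(M)
for k in(0,np.pi):
    a=np.radians(11.3)+k;b=np.radians(-7.7)+k
    print(ctrl.ik([.5825,.066,.24],quat(a)),ctrl.ik([.526,-.21,.12],quat(b)))
E
```

```text
stop [[ 0.5386 -0.2543]
 [ 0.5178 -0.2515]] [[ 0.5393 -0.2543]
 [ 0.5215 -0.254 ]]
top 454 [[0.5804 0.0669 0.11  ]]
top 79 [[ 0.5278 -0.2631  0.085 ]]
side 379 [[0.5813 0.049  0.11  ]]
side 61 [[ 0.5284 -0.269   0.085 ]]
[[ 0.      0.3351 -0.9422]
 [-0.0001 -0.9422 -0.3351]
 [-1.      0.0001  0.    ]]
[ 0.3122  0.4663 -0.7475  1.6068  0.334   1.2007 -0.307 ] [ 0.5729  0.4874 -0.3979  1.8176  0.2369  0.8835 -0.0691]
[-0.9395  0.5652  1.1588  1.7093 -0.5465  1.2355 -2.5931] [-0.4369  0.7156  1.1512  1.8999 -0.762   1.0509 -2.2331]
```

```bash
python3 - <<'E'
from h import *
from bench import ctrl,capture
np.set_printoptions(precision=4,suppress=True)
q=quat(np.radians(11.3)); p=[.5822,.0662]
ctrl.grip(.072,35)
ctrl.move_pose([*p,.22],q); print(ctrl.read_clock(),ctrl.read_ee_pos(),ctrl.read_contact_force())
print("hit",ctrl.movel([*p,.086],.12,stop_force=8)); print(ctrl.read_ee_pos())
c=capture("side"); cv2.imwrite("pics/s1.png",cv2.resize(c["frame"][60:230,240:400,::-1],(640,680)[:2] if 0 else (560,595),interpolation=cv2.INTER_CUBIC))
print(ctrl.read_clock(),ctrl.read_contact_force())
E
```

```text
4.125 [0.5824 0.0649 0.2198] [ 0.0319 -0.0323 -0.1084]
hit False
[0.5827 0.0664 0.0867]
5.4417 [ 0.24    0.5855 -0.4504]
```

View pics/s1.png

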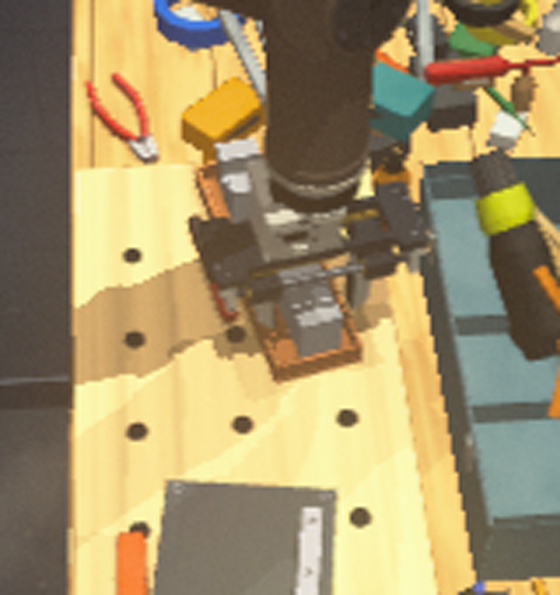

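The jaws straddle the plain block (block at about (310,320) in the crop, right finger at (360,285)), so I'll grip and lift.

```bash
python3 - <<'E'
from h import *
from bench import ctrl,capture
np.set_printoptions(precision=4,suppress=True)
ctrl.grip(.03,35); print(ctrl.read_gripper_width(),ctrl.read_contact_force(),ctrl.read_ft_torque(),ctrl.read_ee_pos())
e=ctrl.read_ee_pos()
ctrl.movel([e[0],e[1],.19],.12); ctrl.pause(.2); print(ctrl.read_gripper_width(),ctrl.read_contact_force(),ctrl.read_ft_torque())
q=quat(np.radians(-7.7)); g=np.array([.5271,-.2179]); a=np.radians(-7.7)
ex=np.array([np.cos(a),np.sin(a)]);ey=np.array([-ex[1],ex[0]])
s=g-.022*ex+.022*ey
ctrl.move_pose([*s,.16],q); ctrl.pause(.2)
print(ctrl.read_clock(),ctrl.read_ee_pos(),ctrl.read_contact_force(),ctrl.read_ft_torque())
for n in("side","top"):
    c=capture(n);f=c["frame"][:,:,::-1];f=f[150:270,250:370] if n=="side" else f[150:270,290:430]
    cv2.imwrite(f"pics/{n}2.png",cv2.resize(f,None,fx=4.5,fy=4.5,interpolation=cv2.INTER_CUBIC))
E
```

```text
0.03960498578640963 [ 0.5276 -0.3838  0.6213] [ 0.0015 -0.1665 -0.0499] [0.5823 0.0662 0.0861]
0.04014563629539643 [ 0.4365  0.2388 -4.7047] [-0.0189 -0.1258 -0.0015]
8.5333 [ 0.5092 -0.1914  0.1603] [ 0.4415  0.0225 -5.3183] [-0.0026 -0.0372  0.0398]
```

View pics/side2.png

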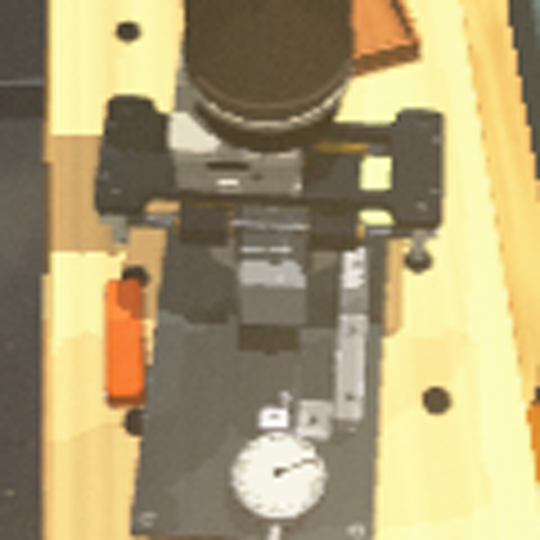

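Picture shows the block held square over the plate, well clear of rail and dial. Next: lower it, then slide it to the rail.

```bash
cat >>h.py <<'E'
from bench import ctrl
A=np.radians(-7.7);EX=np.array([np.cos(A),np.sin(A),0]);EY=np.array([-EX[1],EX[0],0])
def st(t):
    ctrl.pause(.15);f=np.array(ctrl.read_contact_force());e=np.array(ctrl.read_ee_pos());r=e-[.5271,-.2179,0]
    m=np.array(ctrl.read_ft_torque());q=ctrl.read_tcp_rot();Y=Ro.from_quat(np.r_[q[1:],q[0]]).as_matrix()[:,1]
    print(t,"t%.2f"%ctrl.read_clock(),"Fgauge",np.round([f@EX,f@EY,f[2]],2),"M",np.round(m,3),"pos-home mm",np.round([1e3*r@EX,1e3*r@EY,1e3*e[2]],2),"yaw",round(np.degrees(np.arctan2(Y[1],Y[0])),2),flush=True)
    return e
E
python3 - <<'E'
from h import *
e=st("air")
ctrl.movel([e[0],e[1],.102],.1); e=st("low")
print(ctrl.movel([e[0],e[1],.086],.02,stop_force=3)); e=st("down")
print(ctrl.movel(e+.03*EX,.03,stop_force=5)); e=st("rail")
E
```

```text
air t8.78 Fgauge [ 0.22 -0.15 -4.07] M [-0.025 -0.124 -0.043] pos-home mm [-21.91  22.35 160.01] yaw -7.66
low t9.67 Fgauge [ 0.01 -0.06 -5.2 ] M [-0.017 -0.095  0.017] pos-home mm [-21.35  22.28 102.73] yaw -7.7
True
down t10.34 Fgauge [ 3.   -0.78  4.64] M [-0.114 -0.6    0.014] pos-home mm [-21.49  22.28  92.7 ] yaw -7.7
True
rail t10.73 Fgauge [-1.94  0.25  5.08] M [ 0.005 -0.037 -0.027] pos-home mm [-21.53  22.24  92.69] yaw -7.71
```

```bash
python3 - <<'E'
from h import *
e=st("0"); ctrl.movel(e+[0,0,.0004],.02); e=st("up")
if e is not None:
    z=e[2]
    print(ctrl.movel(e+.012*EX,.04,stop_force=9)); e=st("mid")
    print(ctrl.movel(e+.016*EX,.02,stop_force=7)); e=st("rail")
E
```

```text
0 t10.88 Fgauge [-0.25 -0.38  5.22] M [-0.031 -0.064  0.023] pos-home mm [-21.49  22.24  92.73] yaw -7.7
up t11.28 Fgauge [ 0.27 -0.03 -3.05] M [ 0.015 -0.027  0.03 ] pos-home mm [-22.01  22.22  92.76] yaw -7.71
False
mid t11.87 Fgauge [ 0.7   0.01 -1.99] M [-0.102 -0.25   0.042] pos-home mm [-9.98 22.29 92.77] yaw -7.7
True
rail t12.54 Fgauge [-0.96 -0.09  4.69] M [ 0.031  0.07  -0.06 ] pos-home mm [-1.6  22.33 92.72] yaw -7.72
```

```bash
python3 - <<'E'
from h import *
e=st("0"); e[2]=.0931; ctrl.movel(e,.02); e=st("up")
for i in range(5):
    t=e+.0012*EX; t[2]=.0931
    h=ctrl.movel(t,.01,stop_force=8); e=st(f"x{i} {h}")
    f=np.array(ctrl.read_contact_force())
    if f@EX<-3: break
E
```

```text
0 t12.69 Fgauge [-0.96  0.14  5.82] M [ 0.036  0.068 -0.046] pos-home mm [-1.58 22.33 92.73] yaw -7.72
up t13.09 Fgauge [ 0.32 -0.28 -3.97] M [ 0.003 -0.038 -0.051] pos-home mm [-1.62 22.31 92.82] yaw -7.72
x0 True t13.45 Fgauge [-1.08 -1.2   6.77] M [-0.096 -0.077 -0.039] pos-home mm [-1.56 22.3  92.79] yaw -7.74
x1 False t14.03 Fgauge [-5.74  1.25  3.29] M [ 0.163  0.947 -0.137] pos-home mm [-1.36 22.35 92.91] yaw -7.75
```

```bash
python3 - <<'E'
from h import *
e=st("0"); t=e-.0003*EX-.013*EY;t[2]=.0931
print(ctrl.movel(t,.03,stop_force=15)); e=st("y")
for i in range(14):
    t=e-.0012*EY; t[2]=.0931
    h=ctrl.movel(t,.01,stop_force=12); e=st(f"y{i} {h}")
    f=np.array(ctrl.read_contact_force())
    if f@EY>6 or abs(f@EX)>12 or abs(f[2])>12: break
E
```

```text
0 t14.18 Fgauge [-5.23 -0.76  4.57] M [ 0.164  0.954 -0.144] pos-home mm [-1.39 22.3  92.89] yaw -7.75
False
y t14.92 Fgauge [ 0.69 -0.71 -4.52] M [-0.111 -0.093 -0.046] pos-home mm [-1.65  9.44 92.94] yaw -7.73
y0 False t15.32 Fgauge [ 0.39  0.51 -4.28] M [-0.03  -0.078 -0.028] pos-home mm [-1.66  8.3  93.05] yaw -7.73
y1 False t15.74 Fgauge [-0.55  0.77 -5.15] M [ 0.049 -0.108  0.   ] pos-home mm [-1.67  7.1  93.09] yaw -7.74
y2 False t16.16 Fgauge [ 0.37 -0.46 -4.9 ] M [ 0.034 -0.102  0.019] pos-home mm [-1.68  5.91 93.1 ] yaw -7.74
y3 False t16.57 Fgauge [-0.26  0.65 -4.81] M [ 0.302 -0.21  -0.044] pos-home mm [-1.66  4.92 93.1 ] yaw -7.73
y4 False t16.98 Fgauge [ 0.28  2.05 -5.13] M [ 0.33  -0.099 -0.027] pos-home mm [-1.65  3.75 93.09] yaw -7.74
y5 False t17.39 Fgauge [-0.02  1.62 -4.59] M [ 0.459 -0.142 -0.004] pos-home mm [-1.66  2.47 93.08] yaw -7.74
y6 False t17.82 Fgauge [-0.75  2.61 -3.88] M [ 0.533 -0.137 -0.031] pos-home mm [-1.66  1.17 93.09] yaw -7.74
y7 False t18.25 Fgauge [-0.59  2.42 -4.81] M [ 0.638 -0.141 -0.019] pos-home mm [-1.64e+00 -8.00e-02  9.31e+01] yaw -7.74
y8 False t18.68 Fgauge [-0.21  5.02 -3.81] M [ 1.237 -0.141 -0.056] pos-home mm [-1.66 -0.79 93.08] yaw -7.72
y9 False t19.07 Fgauge [-0.71  7.13 -4.88] M [ 1.618 -0.136 -0.075] pos-home mm [-1.7  -0.88 93.07] yaw -7.69
```

```bash
python3 - <<'E'
from h import *
e=st("0"); t=e+.0015*EY; ctrl.movel(t,.01); e=st("back")
for i in range(6):
    t=np.array(e);t[2]-=.0003; ctrl.movel(t,.01); e2=st(f"z{i}"); e[2]=t[2]
    if ctrl.read_contact_force()[2]>-1.5: break
for y in (-7.7,-8.2):
    q=quat(np.radians(y)); b=np.array(e)
    ctrl.movel(b-.0006*EX,.01,orientation=q); st("free %g"%y)
    ctrl.movel(b+.0012*EX,.01,stop_force=14); st("press")
E
```

```text
0 t19.23 Fgauge [-0.78  6.87 -4.25] M [ 1.611 -0.175 -0.032] pos-home mm [-1.67 -0.89 93.09] yaw -7.69
back t19.78 Fgauge [-0.92  1.71 -5.56] M [ 0.546 -0.172 -0.025] pos-home mm [-1.69  0.46 93.05] yaw -7.75
z0 t20.18 Fgauge [-0.8   2.71 -1.87] M [ 0.577  0.02  -0.055] pos-home mm [-1.65  0.46 92.9 ] yaw -7.74
z1 t20.58 Fgauge [-4.06  2.07  5.66] M [ 0.669  0.574 -0.102] pos-home mm [-1.62  0.47 92.85] yaw -7.73
free -7.7 t20.98 Fgauge [-0.84  2.41  4.51] M [ 0.56  -0.008 -0.039] pos-home mm [-1.83  0.46 92.72] yaw -7.7
press t21.47 Fgauge [-6.57  3.4  11.17] M [ 0.821  1.247 -0.211] pos-home mm [-1.63  0.46 92.71] yaw -7.72
free -8.2 t21.95 Fgauge [0.08 1.97 5.36] M [ 0.536 -0.038 -0.083] pos-home mm [-1.84  0.46 92.72] yaw -8.2
press t22.43 Fgauge [-5.68  2.85 11.25] M [ 0.755  1.002 -0.211] pos-home mm [-1.42  0.49 92.7 ] yaw -8.21
```

```bash
python3 - <<'E'
from h import *
b=np.array([.5271,-.2179,0])-.00165*EX+.00046*EY; b[2]=.0928
for y in (-8.7,-9.2,-9.7):
    q=quat(np.radians(y))
    ctrl.movel(b-.001*EX,.01,orientation=q); st("free %g"%y)
    ctrl.movel(b+.0015*EX,.01,stop_force=14); st("press")
E
```

```text
free -8.7 t22.95 Fgauge [0.13 3.55 1.86] M [ 0.42  -0.264 -0.059] pos-home mm [-2.6   0.43 92.73] yaw -8.7
press t23.50 Fgauge [-5.19  3.42  8.05] M [0.66  0.858 0.215] pos-home mm [-1.51  0.38 92.69] yaw -8.68
free -9.2 t24.05 Fgauge [0.35 2.29 0.67] M [ 0.503 -0.238 -0.036] pos-home mm [-2.71  0.47 92.72] yaw -9.2
press t24.60 Fgauge [-6.19  2.48  8.15] M [0.812 1.236 0.187] pos-home mm [-1.73  0.34 92.74] yaw -9.18
free -9.7 t25.15 Fgauge [0.99 2.26 0.56] M [ 0.47  -0.278 -0.025] pos-home mm [-2.6   0.48 92.71] yaw -9.7
press t25.57 Fgauge [-1.63 -0.35  5.6 ] M [0.057 0.034 0.041] pos-home mm [-2.17  0.49 92.75] yaw -9.69
```

```bash
python3 - <<'E'
from h import *
b=np.array([.5271,-.2179,0])-.00165*EX+.0004*EY; b[2]=.0928
q=quat(np.radians(-8.4))
ctrl.movel(b-.001*EX,.01,orientation=q); st("free")
x=.0008;y=-.0020
ctrl.movel(b+x*EX,.01,stop_force=14); st("press x")
ctrl.movel(b+x*EX+y*EY,.01,stop_force=14); st("press y")
for i in range(8):
    f=np.array(ctrl.read_contact_force()); X,Y=f@EX,f@EY
    if X<-7 and Y>7: break
    if X>-7:x+=.0004
    if Y<7:y-=.0004
    h=ctrl.movel(b+x*EX+y*EY,.005,stop_force=14); st(f"{i} {h} {x:.4f} {y:.4f}")
E
```

```text
free t25.99 Fgauge [-0.33  0.45  0.76] M [ 0.353 -0.075 -0.025] pos-home mm [-2.71  0.3  92.73] yaw -8.41
press x t26.48 Fgauge [-4.67  2.23  4.26] M [0.52  0.787 0.071] pos-home mm [-1.41  0.38 92.73] yaw -8.4
press y t26.98 Fgauge [-5.01  5.22  4.  ] M [1.208 0.831 0.011] pos-home mm [-1.39 -0.42 92.74] yaw -8.35
0 False 0.0012 -0.0024 t27.39 Fgauge [-6.52  6.48  5.63] M [ 1.517  1.257 -0.02 ] pos-home mm [-1.39 -0.51 92.74] yaw -8.34
1 False 0.0016 -0.0028 t27.81 Fgauge [-9.34  6.73  7.  ] M [ 1.657  1.487 -0.003] pos-home mm [-1.39 -0.57 92.74] yaw -8.33
2 False 0.0016 -0.0032 t28.21 Fgauge [-8.26  8.12  7.96] M [ 1.835  1.525 -0.014] pos-home mm [-1.37 -0.76 92.75] yaw -8.32
```

The y force may still be mostly friction plus plunger, so I'll reduce the down load and push y until it stiffens.

```bash
python3 - <<'E'
from h import *
b=np.array([.5271,-.2179,0])-.00165*EX+.0004*EY; b[2]=.0929
x=.0014;y=-.0032
ctrl.movel(b+x*EX+y*EY,.005,stop_force=14); st("up")
for i in range(8):
    y-=.0005
    h=ctrl.movel(b+x*EX+y*EY,.005,stop_force=14); st(f"{i} {h} {y:.4f}")
    if np.array(ctrl.read_contact_force())@EY>13: break
from bench import capture,silhouettes
for n in("side","top"):
    c=capture(n);f=c["frame"][:,:,::-1];f=f[180:270,260:350] if n=="side" else f[150:270,290:430]
    cv2.imwrite(f"pics/{n}3.png",cv2.resize(f,None,fx=5.5,fy=5.5,interpolation=cv2.INTER_CUBIC))
E
```

```text
up t28.61 Fgauge [-7.13  7.33  4.6 ] M [ 1.82   1.282 -0.062] pos-home mm [-1.38 -0.77 92.78] yaw -8.32
0 False -0.0037 t29.01 Fgauge [-7.14  8.06  6.44] M [ 2.046  1.291 -0.123] pos-home mm [-1.39 -0.78 92.76] yaw -8.3
1 False -0.0042 t29.41 Fgauge [-7.01 10.47  5.48] M [ 2.293  1.27  -0.1  ] pos-home mm [-1.39 -0.81 92.79] yaw -8.28
2 False -0.0047 t29.81 Fgauge [-8.52 12.11  7.1 ] M [ 2.619  1.328 -0.175] pos-home mm [-1.37 -0.82 92.81] yaw -8.27
3 False -0.0052 t30.21 Fgauge [-8.26 12.95  7.64] M [ 2.925  1.262 -0.187] pos-home mm [-1.39 -0.83 92.82] yaw -8.24
4 False -0.0057 t30.61 Fgauge [-8.34 14.28  7.56] M [ 3.15   1.331 -0.193] pos-home mm [-1.36 -0.88 92.85] yaw -8.23
```

View pics/side3.png

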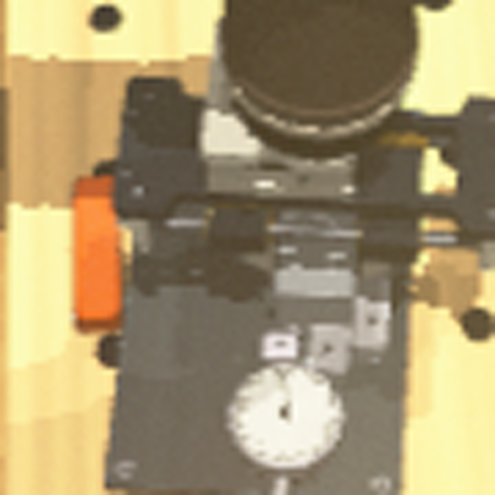

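The block's end is at the stop with the rail alongside (block at (315,270), stop at (330,348) in the crop), and the dial needle has moved. The y axis stiffened sharply at −0.77 mm, 5.9 mm past plunger contact. I'll ease y and trim the yaw moment.

```bash
python3 - <<'E'
from h import *
b=np.array([.5271,-.2179,0])-.00165*EX+.0004*EY; b[2]=.0929
for x,y,w in ((.0018,-.0044,-8.5),(.0020,-.0042,-8.6)):
    ctrl.movel(b+x*EX+y*EY,.005,orientation=quat(np.radians(w)),stop_force=14); st(f"{w}")
ctrl.pause(.5);st("hold");print(ctrl.read_gripper_width())
E
```

```text
-8.5 t31.28 Fgauge [-9.32 11.42  8.11] M [ 2.541  1.578 -0.016] pos-home mm [-1.37 -0.83 92.8 ] yaw -8.36
-8.6 t31.68 Fgauge [-10.65  10.07   8.85] M [2.457 1.707 0.237] pos-home mm [-1.37 -0.81 92.79] yaw -8.45
hold t32.33 Fgauge [-9.57 10.71  8.53] M [2.398 1.796 0.16 ] pos-home mm [-1.35 -0.78 92.8 ] yaw -8.45
0.039871004060857494
```

View pics/top3.png

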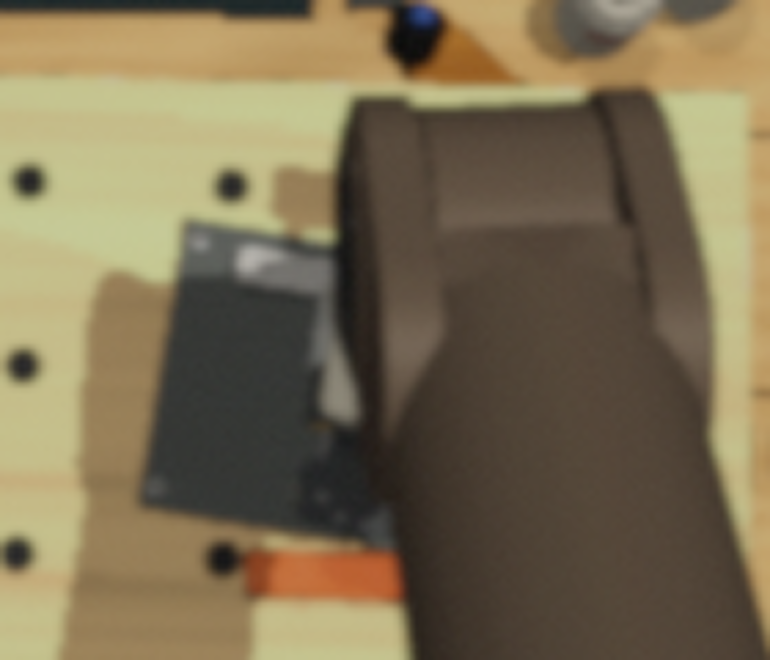

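```bash
python3 - <<'E'
from h import *
b=np.array([.5271,-.2179,0])-.00165*EX+.0004*EY; b[2]=.0929
ctrl.movel(b+.0018*EX-.0044*EY,.005,orientation=quat(np.radians(-8.5)),stop_force=14); st("f")
q=ctrl.read_tcp_rot();X=Ro.from_quat(np.r_[q[1:],q[0]]).as_matrix()[:,0]
print("tilt deg",np.degrees([X@EX,X@EY]))
ctrl.pause(1);st("f")
E
```

```text
f t32.73 Fgauge [-9.19 10.34  8.37] M [ 2.521  1.601 -0.036] pos-home mm [-1.37 -0.8  92.8 ] yaw -8.36
tilt deg [-0.17221477  0.17508936]
f t33.88 Fgauge [-8.87 11.34  8.41] M [2.495 1.575 0.025] pos-home mm [-1.37 -0.8  92.78] yaw -8.36
```

```bash
python3 - <<'E'
from h import *
b=np.array([.5271,-.2179,0])-.00165*EX+.0004*EY; b[2]=.0929
q=quat(np.radians(-8.5));R=Ro.from_quat(np.r_[q[1:],q[0]])
# move the down axis by +.15deg along EX and -.15deg along EY
v=np.radians(.15)*(EX-EY); w=np.cross([0,0,-1],v); r=(Ro.from_rotvec(w)*R).as_quat()
ctrl.movel(b+.0018*EX-.0044*EY,.005,orientation=r[[3,0,1,2]],stop_force=14); st("f")
q=ctrl.read_tcp_rot();X=Ro.from_quat(np.r_[q[1:],q[0]]).as_matrix()[:,0]
print("tilt deg",np.degrees([X@EX,X@EY]))
ctrl.pause(1);st("f")
E
```

```text
f t34.28 Fgauge [-9.1  11.36  7.58] M [2.629 1.66  0.012] pos-home mm [-1.41 -0.8  92.72] yaw -8.36
tilt deg [-0.02614827  0.02664519]
f t35.43 Fgauge [-9.08 10.84  6.89] M [ 2.566  1.652 -0.016] pos-home mm [-1.4  -0.8  92.73] yaw -8.36
```

Steady and upright, with about 9 N on the rail, 11 N on the stop side and a yaw moment near zero. Handing in.

```bash
python3 -c "
from bench import ctrl
ctrl.hand_in(); print(ctrl.read_clock(),ctrl.read_contact_force(),ctrl.read_gripper_width())"
```

```text
the job is handed in; nothing more can be done
the job is handed in; nothing more can be done
```

I took the plain block out of the −y end compartment and set it down on the gauge plate. I pressed it against the back rail and the end stop, and handed the job in at about 35.4 s, still gripping and pressing.

**Last checks before handing in, all steady over 1 s:**
- **Rail:** about 9 N. The yaw moment is near zero, so the rail force acts near the middle of the long side.
- **End stop:** about 11 N, including the plunger and friction. The y motion stiffened sharply about 5.9 mm after first plunger contact, and the dial needle had moved.
- **Plate:** about 7 N down. The tool was within 0.04° of vertical.
- **Grip:** 40 mm opening, at 35 N effort.

**Disagreements and gaps:**
- The block sat flush with the tool at a yaw of −8.4°, while the pictures gave −7.3° to −8° for the gauge. I trimmed it by contact force and moment.
- The home position found by contact was 1.4 mm (x) and 0.8 mm (y) from my picture estimate.
- The arm hid the corner in the last top view, so "fully home" rests on the side picture and the force and position readings.
- I took no final picture of the tray to confirm the other two blocks.

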